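Slide a sample plate under the contact spring

ROBOT

A 6-joint arm with a two-finger parallel gripper is mounted at the origin on a cart in front of the work surface, level with it; the furniture and walls round the work are solid. World frame = base frame: x ahead of the robot, y to its left, z up, the work surface at z = 0. Lengths are in m, angles in degrees, forces in N, time in s.
With the tool pointing down it reaches from about 0.4 to 0.825 m from the base axis. Payload 7 kg.
Tool frame: the origin (TCP) lies midway between the tips of the shut fingers; the grasp point (between the pads) lies 19 mm behind it; z points along the fingers, y is the line along which they close (so a half turn about z gives the same grasp; the last joint's range is limited). The gripper opens to 88 mm and grips with 3 to 60 N. Pads are 19 mm wide; open, the fingers measure 130 mm over their backs; the gripper's body (78 mm by 193 mm) begins 47 mm behind the grasp point.
Start: joints at [16.507, 20.546, 0.682, 0, -70.136, -16.507], TCP at [0.675, -0, 0.227] pointing down, gripper open.
Joint ranges: [-176.03, 176.03], [-82.01, 121.73], [-58.28, 71.71], [-173.87, 95.51], [-174.79, -0.11], [-173.66, 173.66]. Speed limits (degrees/s): [136.94, 136.94, 172.46, 180, 180, 180].

INTERFACE

Orientations are given as [roll, pitch, yaw] about the fixed x, y, z axes, in that order (R = Rz(yaw) Ry(pitch) Rx(roll)).
In Python, from rig import manip, imaging, probe_bus, finish_job gives the robot as it stands (manip), with the cameras (imaging), the job as plain functions and the readings (probe_bus).
- The arm moves only by the shell command python3 steer.py 'ROWS' [OPENING] [FORCE]. ROWS is a JSON list of rows, 1 to 5 of them, each of 4 numbers: dx, dy, dz in m, then a turn about the tool's z in degrees; each row shifts and turns the commanded pose from where the row before left it, along the tool's axes as they then stand; what a row does not reach is not made up. A row lasts 1/8 s, in which the tool goes at most 0.0625 m and 10.7 degrees, less where a joint would pass 70% of its speed; a pose out of reach is approached as far as the arm can. OPENING is the finger opening in m, set as the command begins (- or left out keeps the last). The fingers move at their own pace and stop on an object; FORCE is the grip in N (left out, the last holds). Time passes only in rows, so rows that do not move let the fingers close. It prints the time, the measured TCP pose, the force, the opening and the grip force at its end.
- probe_bus.observe(): the state, without advancing time (a new reading comes with each control period).
- imaging.read_camera(name): name is "scene" or "side" or "wrist"; returns a dict with "pixels" (420x560x3 uint8, red, green, blue), "z_map" (420x560 float32, m along the optical axis (not along the pixel's ray), 0 where there is no reading), "K" (3x3 intrinsics, pixels), "pose" (4x4, takes a point from camera to world coordinates). Camera axes: x right, y up, looking along -z (the intrinsics and any distortion apply to the point x, -y, -z); pixel columns grow to the right and rows downward; lengths in m; the calibration is good to about 2 mm. The wrist camera is an equidistant fisheye: a pixel r from the principal point sees the ray r / f radians off the axis. A picture is of the moment at which its call begins.
- finish_job(): hands the job in; it is judged then, once.
The state is a dict: "t": time; "joints": joint angles; "dq": joint speeds; "effort": joint torques, N m; "tcp_pos": TCP position; "ee_rot": TCP orientation; "contact_force": force on the tool from outside, world axes, zero at the start; "torque": the same for the moment, N m; "finger_gap": finger opening in m; "finger_force": force on a finger pad.
Only numpy, scipy, OpenCV 4.12 (cv2) and the standard library are available. Lean on these libraries where they do the work, as an engineer would, in place of code of your own. Each camera call takes 0.05 s, during which the arm holds its last target. There are 200 camera calls.

TASK

Press the loose steel sample plate in the test bed down hard with the fingertips behind its raised bar, and keep it pressed while you slide it under the steel bridge and the brass leaf spring until it is fully home against the black end stop. Then let go and move clear. Only press and push: do not lift the plate out, and leave the other things on the table where they stand.

Things in the scene. Friction and masses are not known exactly. Their poses are not given: they have to be found in the camera images.
- test_bed: fixed wooden board, 250x112x12 mm, carrying a straight lane for a sample plate. Origin: board's underside on the lane's middle line; board x=-120..+130 mm. Own +x is the sliding direction, z up. Black side rails at y=-40..-32 and +32..+40 mm, tops 34 mm above the table, bound the 64 mm lane. A steel bridge, then a brass leaf spring, then a black end stop follow along +x; the other end is open
- bridge_edge (a point): middle of the lower front edge of the steel bridge across the lane, at x=60, y=0, z=28 mm in the test bed's frame. The bridge spans x=60..72 mm, underside 28 mm, top 44 mm (screw heads 48 mm) above the table. It stops a plate that is not pressed down
- end_stop (a point): point on the end stop's face, at x=110, y=0, z=26 mm in the test bed's frame; the stop is 38 mm high above the table. Fully home the plate's front edge touches it
- plate: loose plain steel sample plate, 120 mm long (own x, the sliding direction), 60 wide, 6 thick, about 0.15 kg, lying in the lane on a sprung bed: its top is 32 mm above the table, 4 mm too high for the bridge, and its front edge 5 to 30 mm short of the bridge. Origin: centre of its underside. Fully home the origin is at x=50 mm in the test bed's frame
- bar (a point): middle of the top of the plate's raised cross bar, 6 mm behind the plate's centre. The bar is 8 mm long in x (plate x=-10..-2 mm), 50 mm wide, 10 mm high above the plate's top face; push against its rear face. With the plate home the bar is still 12 mm in front of the bridge
- press_pad (a point): point on the plate's top face (32 mm above the table at the start) in the flat ribbed pressing area behind the bar, which spans plate x=-60..-10 mm; 26 mm behind the plate's centre, 16 mm behind the bar's rear face
- bed (a joint): how far the sprung grey bed under the plate is pressed down, m: 0 at rest, 0.009 at its solid bottom; it stays level. Its springs push up with 7 N at 0, 13.3 N at the bottom (700 N/m). The plate passes under the bridge from 0.004 on; 0.0055 to 0.008 is good. The leaf adds 2 to 6 N as it is passed, so press with 10 to 18 N
- leaf (a joint): angle of the brass leaf spring (30 mm wide, sloping down from the bridge, its tip at x=102 mm in the test bed's frame), rad: 0 when nothing is under it (tip then 22 mm above the table), about 0.1 to 0.2 when it rests on a plate that is home
- steel_block: small steel block, 30x46x24 mm, standing beside the test bed (origin under its centre). Bystander: leave alone
- rubber_bung: grey rubber bung, 28 mm across, 27 high (origin under its centre). Bystander: leave alone
- cork_stopper: cork stopper, 23 mm across, 22 high (origin under its centre). Bystander: leave alone
- beaker: small glass beaker, 49 mm across, 44 high (origin under its centre). Bystander: leave alone

How it is judged (in metres and radians):
On the way, in this order (a step that is already met when the one before it is completed fails the run):
1. the fingers press the plate and its sprung bed down, the plate's front still outside the bridge (value of joint bed above 0.0035 m and contact force between the fingers and plate above 4 N and x of plate in the frame of test_bed below 0.012 m), for 0.05 s.
2. the plate's front edge is under the bridge while the fingers press it (x of plate in the frame of test_bed above 0.015 m and value of joint bed above 0.0033 m and contact force between the fingers and plate above 4 N), for 0.05 s.
At the end, for the whole second after the job is handed in: The plate lies flat and still in the lane with its front edge within 4 mm of the end stop, held down under the bridge and under the lifted leaf spring (x of plate in the frame of test_bed between 0.046 and 0.053 m and y of plate in the frame of test_bed between -0.005 and 0.005 m and z of plate in the frame of test_bed below 0.025 m and angle between plate's own z axis and vertical below 0.06 rad and value of joint leaf above 0.04 rad and linear speed of plate below 0.01 m/s); the robot touches nothing.
It fails at once if the plate is lifted (over 10 mm above where it lay) or carried out of its lane (z of plate in the frame of test_bed above 0.036 m or y of plate in the frame of test_bed above 0.02 m or y of plate in the frame of test_bed below -0.02 m).
It fails at once if the plate is tipped by more than 0.3 rad (angle between plate's own z axis and vertical above 0.3 rad).
It fails at once if a bystander is pushed more than 20 mm or lifted (distance of any of steel_block, rubber_bung, cork_stopper, beaker from where it was at the start of the episode above 0.02 m).
It also fails if it takes over 40 s, if anything falls off the work surface, if the arm or the gripper's body presses on something with over 40 N, if the wrist force passes 120 N, or if a joint passes its speed limit or range.

## Working session

There is one attempt and no reset: what is moved stays moved. The work goes in short steps, Python scripts to look and compute and a shell command to move; the robot and the scene stay as the last step left them, time stands still between calls to the robot, and variables do not carry over. Pictures are saved under pics/ and viewed, at most 10 in all, crops included, and the job is handed in when it is done.

```bash
ls; mkdir -p pics; python3 - <<'E'
from rig import manip, imaging, probe_bus, finish_job
import cv2,numpy as np
s=probe_bus.observe(); print(s['t'],s['tcp_pos'],s['ee_rot'],s['finger_gap'])
for n in ['scene','side']:
    d=imaging.read_camera(n); np.savez(f'{n}0.npz',**d)
    cv2.imwrite(f'pics/{n}0.png',d['pixels'][:,:,::-1]); print(n,d['K'].tolist(),np.round(d['pose'],3).tolist(),d.keys())
E
```

```text
pics
rig.py
steer.py
0.0 [ 6.74494651e-01 -9.02591909e-06  2.25625156e-01] [ 1.79903984e+02 -8.01115909e-03 -9.00045809e+01] 0.08748106589712652
scene [[535.4857993140749, 0.0, 273.1232757641155], [0.0, 535.4857993140749, 212.2982674621465], [0.0, 0.0, 1.0]] [[0.816, 0.239, -0.526, 0.089], [-0.577, 0.32, -0.751, -0.635], [-0.011, 0.917, 0.399, 0.412], [0.0, 0.0, 0.0, 1.0]] dict_keys(['pixels', 'z_map', 'K', 'pose'])
side [[428.2688461954182, 0.0, 282.73374796076234], [0.0, 428.2688461954182, 209.16095023143103], [0.0, 0.0, 1.0]] [[-0.973, 0.129, -0.189, 0.411], [-0.228, -0.606, 0.762, 0.726], [-0.017, 0.785, 0.619, 0.576], [0.0, 0.0, 0.0, 1.0]] dict_keys(['pixels', 'z_map', 'K', 'pose'])
```

View pics/scene0.png

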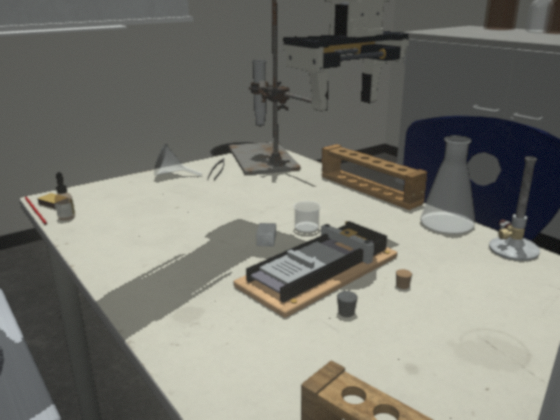

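View pics/side0.png

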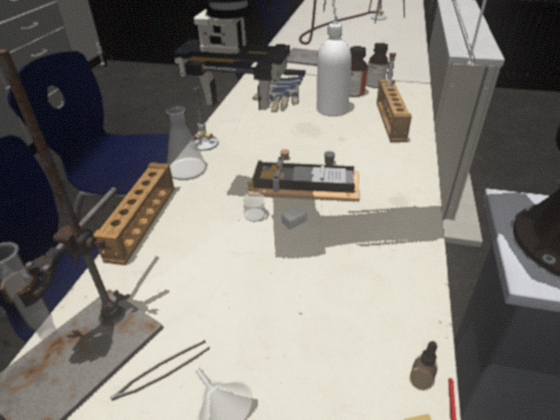

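The scene view shows the bed at about (315,265), with its open end lower left near (262,285), the stop upper right near (365,238), and the plate's ribbed end near (285,268). In the side view the bed is at (305,180), open end to the right, with the beaker at (255,208) and the steel block at (293,217).

```bash
cat > h.py <<'E'
import numpy as np,cv2
def load(n): return dict(np.load(n))
def world(d):
    K,P,z=d['K'],d['pose'],d['z_map'].astype(float)
    v,u=np.mgrid[:z.shape[0],:z.shape[1]]
    c=np.stack([(u-K[0,2])/K[0,0]*z,-(v-K[1,2])/K[1,1]*z,-z],-1)
    w=c@P[:3,:3].T+P[:3,3]; w[z<=0]=np.nan
    return w
E
python3 - <<'E'
from h import *
for n,(u0,u1,v0,v1) in {'scene':(225,410,215,315),'side':(240,370,155,205)}.items():
    d=load(n+'0.npz'); w=world(d); px=d['pixels']
    hsv=cv2.cvtColor(px,cv2.COLOR_RGB2HSV)
    m=(hsv[...,0]<22)&(hsv[...,1]>80)&(hsv[...,2]>60)
    r=np.zeros_like(m); r[v0:v1,u0:u1]=1
    print(n,'table z',np.nanmedian(w[v1+2:v1+20,u0:u1,2]))
    m&=r
    k,l,st,_=cv2.connectedComponentsWithStats(m.astype(np.uint8)); print(st[1:][st[1:,4]>15].tolist())
    p=w[m]; p=p[(p[:,2]>.007)&(p[:,2]<.018)]
    print(len(p), np.percentile(p[:,2],[5,50,95]))
    print(cv2.minAreaRect(p[:,:2].astype(np.float32)*1000))
    q=w[r&(w[...,2]>.026)&(w[...,2]<.06)]; 
    print('high', len(q), cv2.minAreaRect(q[:,:2].astype(np.float32)*1000))
    f=3 if n=='scene' else 5
    c=px[v0:v1,u0:u1,::-1]; cv2.imwrite(f'pics/{n}c.png',cv2.resize(c,None,fx=4,fy=4,interpolation=cv2.INTER_CUBIC))
E
```

```text
scene table z -0.0016780046988057462
[[342, 228, 15, 8, 71], [235, 248, 161, 66, 1840], [397, 271, 13, 7, 71]]
1760 [0.00798125 0.01049656 0.01204822]
((555.3576049804688, -89.33616638183594), (247.3290557861328, 111.43853759765625), 6.806663990020752)
high 4060 ((568.1439208984375, -81.01097106933594), (263.99395751953125, 171.54054260253906), 33.13338851928711)
side table z -0.0006303968044770736
[[260, 164, 21, 15, 138], [248, 171, 111, 29, 871]]
806 [0.00815316 0.01123535 0.01474298]
((560.7305297851562, -104.35096740722656), (246.0166778564453, 160.6053009033203), 6.051547527313232)
high 2147 ((580.0834350585938, -67.12629699707031), (284.7329406738281, 172.3206787109375), 34.88023376464844)
```

View pics/scenec.png

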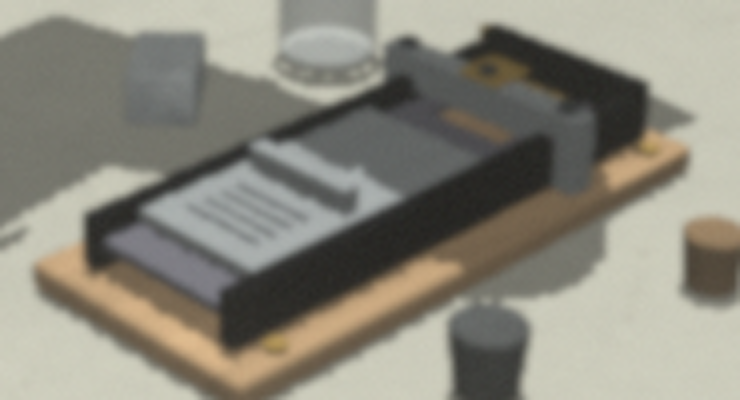

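View pics/sidec.png

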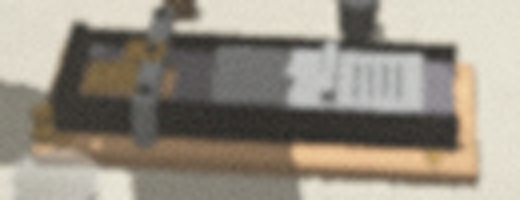

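The scene crop shows the plate bright at its rear, with its rear corner at crop (140,210) and the bar from (250,150) to (355,200). The bridge runs from (390,55) to (590,150). In the side crop the rear is to the right and the bar is at (330,70). Next I'll express the bar, the plate edges and the bridge in the bed frame.

```bash
cat >> h.py <<'E'
yaw=np.radians(6.6); ex=np.array([np.cos(yaw),np.sin(yaw)]); ey=np.array([-ex[1],ex[0]])
E
python3 - <<'E'
from h import *
c=np.array([555.4,-89.3])/1000; o=c-.005*ex
print('o',o)
for n,b in {'scene':.0017,'side':.0006}.items():
    d=load(n+'0.npz'); w=world(d); p=w[...,:2]-o; x=p@ex*1e3; y=p@ey*1e3; z=(w[...,2]+b)*1e3
    px=d['pixels'].astype(float); L=px.sum(-1)/3
    pc=lambda a:np.round(np.percentile(a,[2,10,50,90,98]),1) if len(a) else None
    def rep(t,m): print(n,t,m.sum(),'x',pc(x[m]),'y',pc(y[m]),'z',pc(z[m]))
    ins=(abs(y)<29)
    rep('bar',ins&(z>37)&(z<46)&(x<40)&(x>-80))
    rep('bridge',(abs(y)<40)&(z>38)&(z<52)&(x>45)&(x<80))
    rep('stop',(abs(y)<40)&(z>32)&(z<44)&(x>95)&(x<130))
    rep('plate',ins&(z>28)&(z<36)&(x<55)&(x>-115)&(L>70))
    dark=(L<60)&(z>30)&(z<38)&(abs(y)<50)&(x<50)&(x>-130)
    rep('railL',dark&(y>15)); rep('railR',dark&(y<-15))
    # rail direction fit
    for s in (1,-1):
        m=dark&(s*y>15)
        print('   slope deg',np.degrees(np.polyfit(x[m],y[m],1)[0]))
E
```

```text
o [ 0.55043314 -0.08987469]
scene bar 169 x [-36.8 -36.3 -34.5 -29.7 -28.4] y [-22.7 -20.6  -0.1  21.   25.4] z [37.2 38.  41.4 42.9 43.4]
scene bridge 335 x [60.9 62.  64.6 73.  78.8] y [-37.9 -31.3  -1.6  30.9  38.6] z [38.4 39.4 43.9 46.3 48.2]
scene stop 303 x [ 97.  104.5 113.7 120.  122.7] y [-37.6 -35.5  -4.6  34.6  38. ] z [32.3 33.1 36.6 38.6 39.2]
scene plate 1449 x [-85.9 -80.6 -39.2  20.2  31.2] y [-26.8 -23.6  -1.6  22.8  28. ] z [29.9 31.4 32.4 33.3 34.4]
scene railL 180 x [-105.   -99.1  -38.4   40.2   48.2] y [32.4 33.3 35.3 37.9 39.5] z [30.5 31.9 34.  34.9 35.6]
scene railR 427 x [-104.7  -94.2  -33.6   32.4   46.6] y [-39.3 -38.8 -37.  -33.3 -31.5] z [30.3 31.  33.7 34.9 35.3]
   slope deg 0.4306371435486193
   slope deg 0.6547641801542056
side bar 41 x [-34.  -33.5 -30.4 -27.  -26.4] y [-15.2  -8.1   9.6  25.4  28.2] z [40.1 40.7 42.  43.4 44. ]
side bridge 122 x [64.1 64.8 70.3 76.2 78.6] y [-37.6 -31.8   5.5  31.9  36.5] z [39.6 42.5 44.5 46.5 48.3]
side stop 106 x [ 96.9 103.9 116.4 122.6 124. ] y [-32.8 -29.3  -1.4  34.5  38.7] z [32.1 32.9 37.2 39.2 39.7]
side plate 702 x [-83.4 -74.3 -22.   24.1  33.7] y [-28.1 -25.3   1.1  24.2  27.9] z [29.5 30.6 32.  33.2 34.7]
side railL 158 x [-96.1 -83.4 -17.5  38.2  47.3] y [39.7 42.3 44.5 46.5 47.6] z [30.1 30.6 32.7 34.6 35.7]
side railR 28 x [-97.  -92.5  20.8  46.2  48.8] y [-31.3 -30.3 -27.1 -25.  -24.6] z [30.4 31.1 33.  34.6 35.1]
   slope deg -0.09617756288980267
   slope deg 0.6741853463573688
```

```bash
python3 steer.py '[[0.024,0.044,0,0],[0.024,0.044,0,0],[0.024,0.044,0,0],[0.024,0.044,0,0]]' 0 20; python3 steer.py '[[0,0,0,10],[0,0,0,10],[0,0,0,10],[0,0,0,10],[0,0,0,10]]'; python3 steer.py '[[0,0,0.02,10],[0,0,0.02,10],[0,0,0.02,10],[0,0,0,3],[0,0,0,0]]'
python3 - <<'E'
from rig import manip, imaging, probe_bus, finish_job
import cv2,numpy as np
s=probe_bus.observe(); print(s['t'],s['tcp_pos'],s['ee_rot'],s['finger_gap'],s['contact_force'])
for n in ['wrist','scene']:
    d=imaging.read_camera(n); np.savez(f'{n}1.npz',**d)
    cv2.imwrite(f'pics/{n}1.png',d['pixels'][:,:,::-1])
    if n=='wrist':print(n,d['K'].tolist(),np.round(d['pose'],4).tolist())
E
```

```text
t: 0.6
tcp_pos: [0.4972, -0.0967, 0.2262]
ee_rot: [180.0, -0.0, -90.0]
contact_force: [0.5, -0.6, 0.6]
finger_gap: 0.0535
finger_force: 0.0
t: 1.23
tcp_pos: [0.4987, -0.096, 0.2263]
ee_rot: [180.0, -0.0, -140.3]
contact_force: [0.2, -0.6, -0.4]
finger_gap: 0.0034
finger_force: 0.0
t: 1.85
tcp_pos: [0.4987, -0.0961, 0.1662]
ee_rot: [-180.0, -0.1, -173.0]
contact_force: [0.3, 0.7, -0.7]
finger_gap: 0.0008
finger_force: 0.0
1.85 [ 0.49874148 -0.09605144  0.16618535] [-1.79998740e+02 -5.04145033e-02 -1.72974559e+02] 0.0007693881882600362 [ 0.27732562  0.70909684 -0.71750842]
wrist [[325.19226210127806, 0.0, 281.43300092693624], [0.0, 325.19226210127806, 211.58895723732147], [0.0, 0.0, 1.0]] [[-0.122, -0.9465, -0.2989, 0.4172], [0.9925, -0.1166, -0.0359, -0.1061], [-0.0009, -0.3011, 0.9536, 0.3241], [0.0, 0.0, 0.0, 1.0]]
```

View pics/wrist1.png

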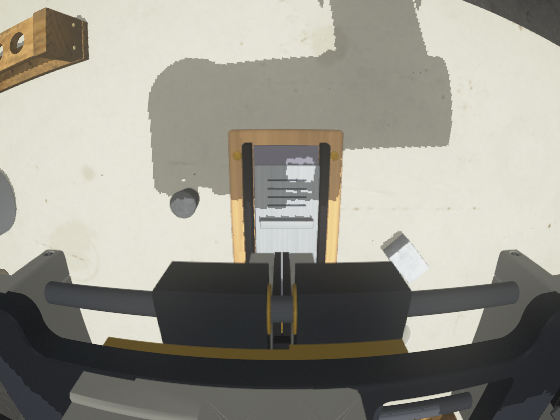

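The wrist picture shows the board's rear edge along row 130 (columns 229 to 343) and the rails at columns 248 and 324. The bar is at rows 217 to 228 and the shut fingertips are near column 282. Casting rays gives an independent check.

```bash
cat >> h.py <<'E'
def fray(d,u,v,h):
    K,P=d['K'],d['pose']; a=np.array([u-K[0,2],v-K[1,2]]); r=np.hypot(*a); t=r/K[0,0]
    k=np.array([np.sin(t)*a[0]/r,-np.sin(t)*a[1]/r,-np.cos(t)]); k=P[:3,:3]@k
    return (P[:3,3]+k*(h-P[2,3])/k[2])[:2]
E
python3 - <<'E'
from h import *
d=load('wrist1.npz'); px=d['pixels']; g=px.sum(-1)/3
hsv=cv2.cvtColor(px,cv2.COLOR_RGB2HSV)
print('col285 rows125-255',g[125:256,280:295].mean(1).astype(int).tolist())
for r in (185,205,240): print('row',r,'cols225-350',g[r-1:r+2,225:350].mean(0).astype(int).tolist())
cv2.imwrite('pics/w1c.png',cv2.resize(px[120:262,215:360,::-1],None,fx=4,fy=4,interpolation=cv2.INTER_CUBIC))
E
```

```text
col285 rows125-255 [144, 144, 144, 144, 108, 117, 123, 126, 127, 127, 128, 128, 128, 128, 128, 128, 128, 128, 128, 128, 94, 106, 107, 107, 106, 106, 106, 106, 106, 106, 106, 106, 106, 122, 140, 145, 147, 139, 123, 104, 142, 175, 179, 179, 179, 183, 184, 184, 184, 184, 176, 173, 173, 173, 121, 93, 152, 139, 132, 132, 132, 132, 132, 86, 102, 172, 183, 151, 134, 132, 132, 92, 77, 128, 132, 154, 176, 178, 183, 129, 98, 157, 181, 204, 215, 216, 216, 216, 215, 215, 211, 176, 136, 100, 99, 103, 180, 217, 217, 216, 213, 210, 210, 195, 214, 214, 215, 214, 214, 214, 214, 214, 214, 214, 214, 214, 214, 214, 213, 213, 213, 213, 213, 213, 212, 212, 208, 141, 102, 91, 90]
row 185 cols225-350 [145, 144, 144, 145, 132, 116, 122, 126, 127, 128, 128, 126, 123, 122, 121, 121, 122, 92, 62, 57, 57, 57, 57, 57, 58, 54, 53, 53, 128, 104, 128, 129, 132, 134, 133, 133, 130, 130, 131, 134, 131, 132, 131, 132, 132, 131, 127, 129, 131, 131, 131, 131, 131, 132, 133, 134, 133, 131, 129, 130, 133, 134, 133, 133, 133, 132, 130, 131, 131, 131, 132, 131, 129, 129, 133, 131, 136, 134, 131, 133, 132, 132, 132, 132, 131,
[... 727 characters left out ...]
02, 201, 198, 188, 174, 204, 223, 224, 224, 224, 223, 222, 223, 224, 224]
row 240 cols225-350 [225, 225, 225, 224, 224, 223, 224, 196, 171, 187, 191, 192, 194, 193, 188, 188, 191, 195, 198, 137, 77, 66, 66, 67, 67, 68, 64, 58, 56, 84, 138, 204, 210, 213, 211, 214, 216, 214, 212, 215, 216, 210, 211, 213, 213, 210, 210, 212, 215, 216, 215, 213, 213, 215, 216, 215, 214, 213, 212, 217, 216, 214, 211, 215, 217, 215, 212, 213, 211, 212, 211, 209, 210, 212, 214, 217, 215, 211, 214, 213, 215, 215, 215, 213, 212, 212, 212, 211, 212, 211, 210, 190, 81, 60, 66, 70, 70, 71, 71, 71, 68, 149, 197, 200, 199, 197, 197, 199, 203, 203, 200, 187, 172, 215, 222, 222, 222, 222, 221, 221, 223, 223, 224, 224, 223]
```

View pics/w1c.png

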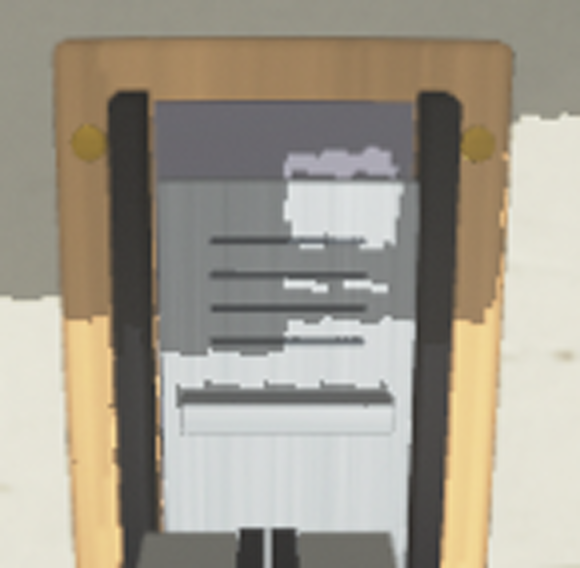

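The crop shows the bar's rear top edge at row 221, its base at row 217 and its front top edge at row 228. The plate's rear edge is at row 165, the board's at row 129, and the rails' rear ends at row 143.

```bash
python3 - <<'E'
from h import *
import h
d=load('wrist1.npz'); yaw=np.radians(7); ex=np.array([np.cos(yaw),np.sin(yaw)]); ey=np.array([-ex[1],ex[0]])
o=np.array([.5554,-.0893])-.005*ex
def s(t,u,v,hh):
    q=fray(d,u,v,hh)-o; print(t,'bed mm',round(q@ex*1e3,1),round(q@ey*1e3,1))
s('bar rear top',286.5,221.2,.042);s('bar rear base',286.5,217,.032);s('bar front top',286.5,228.3,.042)
s('bar L',259.5,225,.042);s('bar R',313.5,225,.042)
s('plate rear',286.5,165,.032);s('board rear -120',286,129.2,.012);s('rail end',250,143,.034)
for v,a,b in ((185,242.2,319),(205,242.3,318.5),(240,244.2,316.9)):
    s(f'railouter/in {v}',a,v,.034);s('  ',b,v,.034)
for v,a,b in((185,253,328.5),(205,253,328),(240,254.6,326)): s(f'L inner/R outer {v}',a,v,.034);s('  ',b,v,.034)
t=np.array([.49874,-.09605])-o; print('tcp',t@ex,t@ey)
E
```

```text
bar rear top bed mm -35.9 4.6
bar rear base bed mm -36.7 4.7
bar front top bed mm -29.0 4.6
bar L bed mm -32.2 -20.3
bar R bed mm -32.2 29.6
plate rear bed mm -86.4 4.5
board rear -120 bed mm -117.9 4.2
rail end bed mm -106.8 -28.2
railouter/in 185 bed mm -68.3 -36.1
   bed mm -68.3 34.4
railouter/in 205 bed mm -49.1 -36.7
   bed mm -49.1 34.5
railouter/in 240 bed mm -13.8 -36.2
   bed mm -13.8 34.3
L inner/R outer 185 bed mm -68.2 -26.2
   bed mm -68.3 43.2
L inner/R outer 205 bed mm -49.1 -26.6
   bed mm -49.1 43.5
L inner/R outer 240 bed mm -13.8 -26.0
   bed mm -13.8 43.2
tcp -0.052060283019982015 0.0002054304737567395
```

Wrist and side views agree that the lane's middle is about 4 mm further +y than the scene depth put it. I'll shift by that and descend. The bar's rear face is about 6 mm ahead of the fingertips.

```bash
python3 steer.py '[[0,0.004,0.04,0],[0,0,0.04,0],[0,0,0.03,0],[0,0,0.014,0],[0,0,0,0]]'; python3 steer.py '[[0,0,0.004,0],[0,0,0.004,0],[0,0,0.002,0],[0,0,0,0]]'
```

```text
t: 2.58
tcp_pos: [0.4983, -0.0921, 0.0423]
ee_rot: [-180.0, -0.1, -173.0]
contact_force: [0.5, 0.2, 0.1]
finger_gap: 0.0005
finger_force: 0.0
t: 3.08
tcp_pos: [0.4985, -0.092, 0.0327]
ee_rot: [180.0, 0.0, -173.0]
contact_force: [0.3, 0.2, 0.2]
finger_gap: 0.0002
finger_force: 0.0
```

```bash
python3 steer.py '[[0,0,0.002,0],[0,0,0.001,0],[0,0,0,0]]'; python3 steer.py '[[0,0,0.002,0],[0,0,0.001,0],[0,0,0,0]]'
```

```text
t: 3.45
tcp_pos: [0.4987, -0.0921, 0.0299]
ee_rot: [-180.0, 0.0, -173.0]
contact_force: [-1.9, 0.2, 6.0]
finger_gap: 0.0005
finger_force: 3.0
t: 3.82
tcp_pos: [0.4987, -0.092, 0.0271]
ee_rot: [-180.0, 0.0, -173.0]
contact_force: [-2.2, 0.9, 6.7]
finger_gap: 0.0009
finger_force: 4.0
```

```bash
python3 steer.py '[[0,0,0.0015,0],[0,0,0,0]]'; python3 steer.py '[[0,0,0.0015,0],[0,0,0,0],[0,0,0,0]]'
```

```text
t: 4.08
tcp_pos: [0.4987, -0.0921, 0.0256]
ee_rot: [-180.0, 0.0, -173.0]
contact_force: [-3.0, 1.1, 8.9]
finger_gap: 0.0007
finger_force: 4.5
t: 4.45
tcp_pos: [0.4987, -0.0921, 0.0243]
ee_rot: [-180.0, 0.0, -173.0]
contact_force: [-2.7, 0.9, 10.3]
finger_gap: 0.0004
finger_force: 5.0
```

```bash
python3 - <<'E'
from rig import manip, imaging, probe_bus, finish_job
import cv2,numpy as np
d=imaging.read_camera('scene'); cv2.imwrite('pics/s2.png',cv2.resize(d['pixels'][205:315,225:410,::-1],None,fx=4,fy=4,interpolation=cv2.INTER_CUBIC))
s=probe_bus.observe();print(s['contact_force'],s['torque'])
E
```

```text
[-2.32792306  0.28464078 10.18537395] [0.38705439 1.01106621 0.0122204 ]
```

View pics/s2.png

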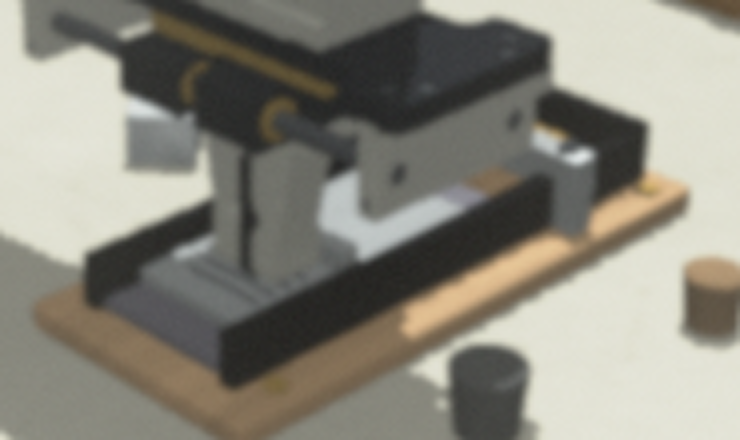

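The picture shows the shut fingers in the lane behind the bar, at crop (270,270), with the plate pressed flat and clear of the rails. Now I'll slide it.

```bash
python3 steer.py '[[-0.005,0,0,0],[-0.005,0,0,0],[-0.005,0,0,0],[-0.005,0,0,0],[-0.005,0,0,0]]'; python3 steer.py '[[-0.004,0,0,0],[-0.004,0,0,0],[-0.004,0,0,0],[-0.002,0,0,0],[0,0,0,0]]'
```

```text
t: 5.12
tcp_pos: [0.5215, -0.0896, 0.0237]
ee_rot: [-180.0, -0.2, -173.0]
contact_force: [-6.2, -0.9, 10.2]
finger_gap: 0.0006
finger_force: 5.2
t: 5.75
tcp_pos: [0.5357, -0.0878, 0.0238]
ee_rot: [-180.0, -0.2, -173.0]
contact_force: [-6.2, -0.4, 9.9]
finger_gap: 0.0006
finger_force: 5.1
```

```bash
python3 steer.py '[[-0.004,0,0,0],[-0.004,0,0,0],[-0.004,0,0,0],[0,0,0,0]]'; python3 steer.py '[[-0.004,0,0,0],[-0.004,0,0,0],[-0.004,0,0,0],[0,0,0,0]]'
```

```text
t: 6.25
tcp_pos: [0.5479, -0.0863, 0.0239]
ee_rot: [-180.0, -0.1, -173.0]
contact_force: [-5.2, -0.7, 10.7]
finger_gap: 0.0004
finger_force: 5.1
t: 6.75
tcp_pos: [0.5599, -0.0849, 0.0239]
ee_rot: [-180.0, -0.1, -173.0]
contact_force: [-5.6, -0.4, 10.4]
finger_gap: 0.0003
finger_force: 5.1
```

```bash
python3 steer.py '[[-0.004,0,0,0],[-0.004,0,0,0],[-0.002,0,0,0],[0,0,0,0]]'; python3 steer.py '[[-0.003,0,0,0],[-0.002,0,0,0],[0,0,0,0]]';  python3 steer.py '[[-0.002,0,0,0],[-0.002,0,0,0],[0,0,0,0]]'
```

```text
t: 7.25
tcp_pos: [0.5691, -0.0838, 0.0237]
ee_rot: [-180.0, -0.2, -173.0]
contact_force: [-6.6, -1.3, 9.3]
finger_gap: 0.0002
finger_force: 4.8
t: 7.62
tcp_pos: [0.5718, -0.0835, 0.0233]
ee_rot: [-180.0, -0.4, -173.0]
contact_force: [-12.8, -0.6, 13.0]
finger_gap: 0.0006
finger_force: 7.7
t: 8.0
tcp_pos: [0.5771, -0.0828, 0.0233]
ee_rot: [-180.0, -0.3, -173.0]
contact_force: [-7.9, -0.9, 9.2]
finger_gap: 0.0004
finger_force: 5.4
```

```bash
python3 steer.py '[[-0.002,0,0,0],[-0.001,0,0,0],[0,0,0,0]]'; python3 steer.py '[[-0.002,0,0,0],[0,0,0,0]]'
```

```text
t: 8.38
tcp_pos: [0.5799, -0.0825, 0.0233]
ee_rot: [-180.0, -0.3, -173.0]
contact_force: [-9.1, -1.7, 9.2]
finger_gap: 0.0004
finger_force: 5.7
t: 8.62
tcp_pos: [0.581, -0.0823, 0.0233]
ee_rot: [-180.0, -0.4, -173.0]
contact_force: [-10.4, -1.0, 12.3]
finger_gap: 0.0002
finger_force: 8.0
```

```bash
python3 steer.py '[[-0.002,0,0,0],[0,0,0,0]]'; python3 steer.py '[[-0.002,0,0,0],[0,0,0,0]]'; python3 - <<'E'
from rig import manip, imaging, probe_bus, finish_job
import cv2,numpy as np
d=imaging.read_camera('scene'); np.savez('scene3.npz',**d);cv2.imwrite('pics/s3.png',cv2.resize(d['pixels'][205:315,225:410,::-1],None,fx=4,fy=4,interpolation=cv2.INTER_CUBIC))
E
```

```text
t: 8.88
tcp_pos: [0.5811, -0.0824, 0.0232]
ee_rot: [-180.0, -0.6, -173.1]
contact_force: [-16.9, -0.7, 17.8]
finger_gap: 0.0002
finger_force: 11.2
t: 9.12
tcp_pos: [0.5811, -0.0823, 0.0232]
ee_rot: [180.0, -0.8, -173.1]
contact_force: [-21.5, 1.4, 23.4]
finger_gap: 0.0006
finger_force: 14.4
```

View pics/s3.png

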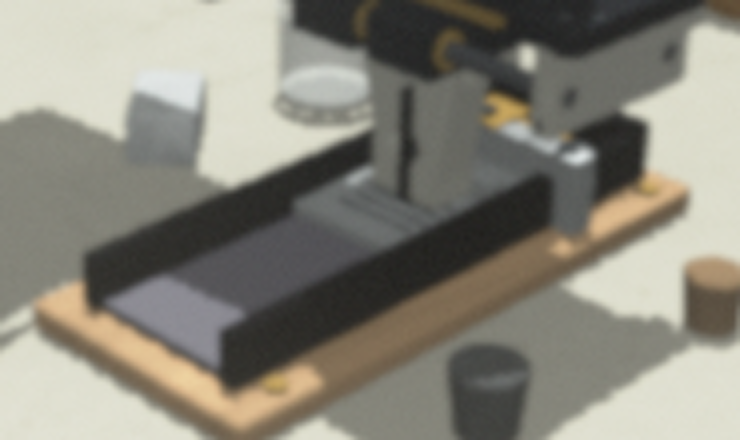

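The plate is mostly under the bridge and the push has met a firm stop. I'll measure the plate's rear edge against the bridge and stop before letting go (home is x = -10).

```bash
python3 - <<'E'
from h import *
yaw=np.radians(7); ex=np.array([np.cos(yaw),np.sin(yaw)]); ey=np.array([-ex[1],ex[0]]); o=np.array([.5554,-.0893])-.005*ex
for f in ('scene0.npz','scene3.npz'):
    w=world(load(f)); p=w[...,:2]-o; x=p@ex*1e3; y=p@ey*1e3; z=(w[...,2]+.0017)*1e3
    lo=27 if '0.' in f else 19
    # rear-edge step: profile of z vs x in the lane
    for a in range(-102,10,2) if '3' in f else range(-100,-74,2):
        m=(abs(y-2)<24)&(x>=a)&(x<a+2)&(z<36); 
        if m.sum()>3: print((a,round(float(np.median(z[m])),1)),end=' ')
    m=(abs(y)<40)&(z>38)&(z<52)&(x>45)&(x<80); print('\nbridge front x',np.percentile(x[m],[2,10]))
    m=(abs(y)<35)&(z>38)&(z<60)&(x>10)&(x<40)
E
```

```text
(-100, 25.4) (-98, 24.8) (-96, 13.7) (-94, 26.1) (-92, 26.5) (-90, 26.3) (-88, 27.5) (-86, 29.9) (-84, 32.3) (-82, 32.4) (-80, 32.4) (-78, 32.1) (-76, 32.2) 
bridge front x [61.00640994 61.97176774]
(-102, 17.1) (-100, 17.4) (-98, 17.3) (-96, 17.5) (-94, 17.2) (-92, 17.4) (-90, 17.5) (-88, 17.2) (-86, 17.1) (-84, 17.2) (-82, 17.2) (-80, 17.0) (-78, 17.3) (-76, 17.4) (-74, 17.1) (-72, 17.1) (-70, 17.1) (-68, 17.4) (-66, 17.3) (-64, 17.4) (-62, 17.7) (-60, 17.1) (-58, 17.3) (-56, 17.2) (-54, 17.2) (-52, 17.4) (-50, 17.8) (-48, 17.4) (-46, 17.6) (-44, 17.4) (-42, 17.3) (-40, 17.0) (-38, 17.5) (-36, 17.3) (-34, 17.2) (-32, 17.4) (-30, 17.4) (-28, 17.6) (-26, 17.4) (-24, 17.3) (-22, 17.3) (-20, 17.2) (-18, 17.2) (-16, 17.1) (-14, 17.6) (-12, 17.6) (-10, 18.0) (-8, 20.9) (-6, 22.7) (-4, 23.4) (-2, 23.2) (0, 23.5) (2, 23.6) (4, 23.7) (6, 23.4) (8, 23.4) 
bridge front x [61.20130018 61.85837578]
```

The rear edge went from -86 to -8 mm, which is 78 mm of travel. Allowing for the roughly 1.5 mm frame offset, that puts it home. I'll ease off the push, then lift.

```bash
python3 steer.py '[[0.003,0,0,0],[0.001,0,-0.001,0],[0,0,0,0]]'; python3 steer.py '[[0,0,-0.003,0],[0,0,-0.003,0],[0.002,0,-0.004,0],[0.002,0,-0.006,0],[0,0,-0.02,0]]'; python3 steer.py '[[0.03,0,-0.03,0],[0.04,0,-0.03,0],[0.04,0,-0.01,0],[0,0,0,0]]'
python3 - <<'E'
from h import *
from rig import manip, imaging, probe_bus, finish_job
for n,b in (('scene',.0017),('side',.0006)):
    d=imaging.read_camera(n);np.savez(n+'4.npz',**d)
    yaw=np.radians(7); ex=np.array([np.cos(yaw),np.sin(yaw)]); ey=np.array([-ex[1],ex[0]]); o=np.array([.5554,-.0893])-.005*ex
    w=world(d); p=w[...,:2]-o; x=p@ex*1e3; y=p@ey*1e3; z=(w[...,2]+b)*1e3
    for a in range(-16,60,2):
        m=(abs(y-2)<20)&(x>=a)&(x<a+2)&(z<40)
        if m.sum()>3: print((a,round(float(np.median(z[m])),1)),end=' ')
    m=(abs(y-3)<26)&(z>34)&(z<46)&(x>20)&(x<54); print('\nbar x',np.percentile(x[m],[5,50,95]))
    m=(abs(y)<40)&(z>38)&(z<52)&(x>57)&(x<80); print('bridge x',np.percentile(x[m],[2,10]))
    cv2.imwrite(f'pics/{n}4.png',cv2.resize(d['pixels'][205:315,225:410,::-1] if n=='scene' else d['pixels'][150:215,235:370,::-1],None,fx=4,fy=4,interpolation=cv2.INTER_CUBIC))
E
```

```text
t: 9.55
tcp_pos: [0.581, -0.0823, 0.0239]
ee_rot: [-180.0, -0.4, -173.1]
contact_force: [-8.7, -1.3, 8.1]
finger_gap: 0.0005
finger_force: 6.4
t: 10.18
tcp_pos: [0.5808, -0.0819, 0.0606]
ee_rot: [-180.0, -0.0, -173.0]
contact_force: [0.5, -0.3, 0.2]
finger_gap: 0.0007
finger_force: 0.0
t: 10.68
tcp_pos: [0.4707, -0.0954, 0.1326]
ee_rot: [180.0, 0.2, -173.0]
contact_force: [0.7, 0.5, 0.2]
finger_gap: 0.0001
finger_force: 0.0
(-16, 22.1) (-14, 22.3) (-12, 22.4) (-10, 23.6) (-8, 25.2) (-6, 28.0) (-4, 28.6) (-2, 28.7) (0, 28.3) (2, 28.8) (4, 28.5) (6, 28.4) (8, 28.9) (10, 28.5) (12, 28.4) (14, 28.6) (16, 28.6) (18, 28.6) (20, 28.6) (22, 28.7) (24, 28.3) (26, 28.5) (28, 28.3) (30, 28.5) (32, 28.5) (34, 28.2) (36, 28.4) (38, 28.2) (40, 31.2) (42, 33.9) (44, 34.8) (46, 38.2) (48, 38.1) (50, 37.1) 
bar x [41.74391843 43.96301048 50.10702238]
bridge x [61.06209218 62.15370269]
(-16, 22.3) (-14, 22.5) (-12, 21.5) (-10, 21.5) (-8, 22.6) (-6, 27.4) (-4, 28.1) (-2, 28.0) (0, 27.9) (2, 27.2) (4, 28.2) (6, 28.2) (8, 27.7) (10, 28.5) (12, 28.3) (14, 28.6) (16, 28.0) (18, 28.4) (20, 27.8) (22, 27.6) (24, 28.5) (26, 28.3) (28, 28.5) (30, 28.1) (32, 28.2) (34, 28.4) (36, 28.2) (38, 27.4) (40, 28.1) (42, 27.7) (44, 34.9) (46, 38.3) (48, 38.0) (50, 37.7) (54, 28.2) (56, 28.5) (58, 28.0) 
bar x [44.7127702  47.97391998 51.72235109]
bridge x [64.28977677 64.59381209]
```

View pics/scene4.png

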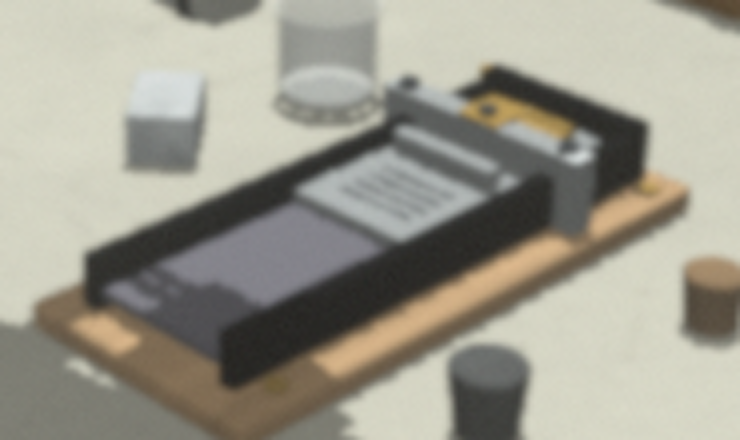

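The plate lies flat under the bridge with its top at 28 mm. The gap from bar to bridge is 11 to 12 mm, against 12 mm when home. The bystanders visible in the picture haven't moved and the arm is clear.

```bash
python3 -c "
from rig import manip, imaging, probe_bus, finish_job
print(finish_job())"
```

```text
the job is handed in; nothing more can be done
None
```

The plate was pressed down, slid under the bridge and leaf spring to the end stop, and released, and the job is handed in: before hand-in it lay flat with 11–12 mm from bar to bridge (12 mm is home), but `finish_job` returned no verdict.

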